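Serve a green seed tin from the roll-down chute

ROBOT

A 6-joint arm with a two-finger parallel gripper is mounted at the origin on the work surface. World frame = base frame: x ahead of the robot, y to its left, z up, the work surface at z = 0. Lengths are in m, angles in rad, forces in N, time in s.
With the tool pointing down it reaches from about 0.3 to 0.775 m from the base axis. Payload 14.6 kg.
Tool frame: the origin (TCP) lies on the centre line of the jaws, within the pads' length; the fingertips stand 19 mm ahead of it and the grasp point (between the pads) is the TCP; y points along the fingers, x is the direction in which the jaws open and shut, and the axes are right-handed (so a half turn about y gives the same grasp; the last joint's range is limited). The gripper opens to 94 mm and grips with 3 to 60 N. Pads are 16 mm wide; open, the fingers measure 119 mm over their backs; the gripper's body (75 mm by 177 mm) begins 78 mm behind the grasp point.
Start: joints at [1.155, 0.3, 1.521, -0, 1.321, -0.067], TCP at [0.188, 0.517, 0.196] pointing down, gripper open.
Joint ranges: [-3.03, 3.03], [-0.79, 2.21], [0.23, 2.52], [-1.04, 4.18], [0, 3.07], [-2.55, 2.55]. Speed limits (rad/s): [2.22, 2.22, 2.57, 3.14, 3.14, 3.14].

INTERFACE

Orientations are given as [roll, pitch, yaw] about the fixed x, y, z axes, in that order (R = Rz(yaw) Ry(pitch) Rx(roll)).
In Python, from station import get_obs, cams, workorder gives the robot as it stands.
- The arm moves only by the shell command python3 -m handwheel 'ROWS' [FORCE]. ROWS is JSON, a list of rows, each an object of numbers: "fingers": the opening, from -1 (shut) to 1 (fully open); "x", "y", "z": the shift along the tool's x, y, z in m; "spin": the turn about the tool's y in degrees. In form: [{"fingers": .., "x": .., "y": .., "z": .., "spin": ..}, ...]. A call has exactly 10 rows; each row is the pose to reach, as a shift and turn from the pose commanded when the call began, along the tool's axes at that moment; what a row does not reach only later rows make up. A row lasts 1/10 s, in which the tool goes at most 50 mm and 8.59 degrees, less where a joint would pass 70% of its speed; a pose out of reach is approached as far as the arm can. A call with a gripper value outside its range is refused whole. The fingers move at their own pace and stop on an object; FORCE is the grip in N (left out, the last holds). Time passes only in rows, so rows that repeat a pose let the fingers close, or fill a call up. It gives the time, the measured TCP pose, the force and the opening at its end, in the units of the state.
- get_obs(): the state, without advancing time (a new reading comes with each control period).
- cams.camera(name): name is "scene" or "top"; returns (picture, depth): 480x640x3 uint8, red, green, blue; 480x640 float32, m along the optical axis (not along the pixel's ray), 0 where there is no reading.
- cams.get_calibration(name): a dict with "fx", "fy", "cx", "cy" (pixels), "dist" ([k1, k2, p1, p2, k3] as OpenCV has them; the pictures are not rectified), "view" (4x4, takes a point from world to camera coordinates). Camera axes: x right, y down, z forward; pixel columns grow to the right and rows downward; lengths in m; the calibration is good to about 2 mm. A picture is of the moment at which its call begins. get_calibration takes no time and is no camera call.
- workorder.hand_in(): hands the job in, once; it reports no verdict.
The state is a dict: "time_s": time; "qpos": joint angles; "joint_vel": joint speeds; "tau": joint torques, N m; "ee_pos": TCP position; "eef_rot": TCP orientation; "force": force on the tool from outside, world axes, zero at the start; "moment": the same for the moment, N m; "grip_width": finger opening in m.
Only numpy, scipy, OpenCV 4.12 (cv2) and the standard library are available. Lean on these libraries where they do the work, as an engineer would, in place of code of your own. Each camera call takes 0.05 s, during which the arm holds its last target. There are 200 camera calls.

TASK

At the garden stall, take the end green seed tin, the one resting against the stop at the low end of the green-marked chute, and lay it gently on its side in the empty compartment of the wooden order tray. Lift it clean out so that the next green tin rolls down to the stop by itself and stays on the chute.

Things in the scene. Friction and masses are not known exactly. Their poses are not given: they have to be found in the camera images.
- green_end: The green tin to take, lying across the green chute against its stop: closed cylinder, 40 mm diameter, 64 mm long, about 90 g, paper band. Origin at its centre; own y = cylinder axis, level; x and z turn as it rolls. At the stop the deck is 44 mm wide, so both tin ends overhang and are free to pinch, nothing below them. A stray green tin, upright (64 mm), and a pot (56 mm) stand nearer the robot.
- green_next: Next green tin, same size and axes, touching the first on its uphill side (40 mm away, 7 mm higher), a third behind it; it rolls to the stop when the end tin is lifted away. The deck slopes 10 degrees, 20 mm below the tins' centres. Its side walls (86 mm over both, tops about 6 mm above the tins' centres) begin 29 mm uphill of the end tin's centre.
- green_stop (a point): Centre of a tin seated at the green chute's stop, 65 mm above the table. Axes level, turning with the chute: x uphill (roughly away from the robot), y across (the tins' axis), z up. Stop plate 8 mm thick, 44 mm wide, top 8 mm above this point, 20 mm to its -x side. Chute fixed, 0.23 m long. A like chute with yellow tins stands parallel within 20 degrees, left or right, 0.15 m or more away.
- slot (a point): Centre of the floor of the tray's empty compartment, 8 mm above the table; a tin lying there has its centre 20 mm above this point. Inside 66 mm along x, 150 mm along y (lay the tin's axis along y), z up; walls 8 mm thick, 28 mm above the floor. Fixed tray of three compartments in a row along x, this one nearest the robot; 74 mm on (+x) lies a yellow tin, 148 mm on a pot 46 mm high.
Things that resemble listed ones, but are neither listed nor needed, are in the scene too. What is shaped like the green_end but blue or pink is not meant.

How it is judged:
By the outcome, as a careful person would: the job done as asked, in the order asked, and still so for the second after the job is handed in, with the robot touching nothing.
It also fails if it takes over 40 s, if anything falls off the work surface, if the arm or the gripper's body presses on something with over 40 N, if the wrist force passes 120 N, or if a joint passes its speed limit or range.

## Working session

There is one attempt and no reset: what is moved stays moved. The work goes in short steps, Python scripts to look and compute and a shell command to move; the robot and the scene stay as the last step left them, time stands still between calls to the robot, and variables do not carry over. Pictures are saved under pics/ and viewed, about 8 in all and at most 12, crops included, and the job is handed in when it is done.

```bash
mkdir -p pics; ls
cat > h.py <<'E'
import numpy as np, cv2
from station import get_obs, cams, workorder
def snap(name,tag):
    p,d=cams.camera(name); np.savez('pics/%s.npz'%tag,p=p,d=d); cv2.imwrite('pics/%s.png'%tag,p[:,:,::-1]); return p,d
def world(name,d):
    c=cams.get_calibration(name); K=np.array([[c['fx'],0,c['cx']],[0,c['fy'],c['cy']],[0,0,1.]])
    u,v=np.meshgrid(np.arange(640.),np.arange(480.))
    n=cv2.undistortPoints(np.stack([u,v],-1).reshape(-1,1,2),K,np.array(c['dist'],float)).reshape(480,640,2)
    P=np.dstack([n[...,0]*d,n[...,1]*d,d,np.ones_like(d)])
    W=P@np.linalg.inv(np.array(c['view'])).T
    W=W[...,:3].copy(); W[d<=0]=np.nan; return W
E
python3 - <<'E'
from h import *
for n in('scene','top'): snap(n,n+'1')
o=get_obs(); print({k:np.round(v,3).tolist() for k,v in o.items()})
E
```

```text
pics
{'time_s': 0.1, 'qpos': [1.155, 0.3, 1.521, -0.0, 1.321, -0.067], 'joint_vel': [-0.001, -0.001, -0.003, 0.0, -0.001, -0.001], 'tau': [0.002, -53.265, -35.328, 0.071, 0.023, -0.0], 'ee_pos': [0.188, 0.517, 0.195], 'eef_rot': [-1.571, 0.001, 1.222], 'force': [-0.36, -0.591, -0.473], 'moment': [-0.009, 0.005, 0.018], 'grip_width': 0.094}
```

View pics/top1.png

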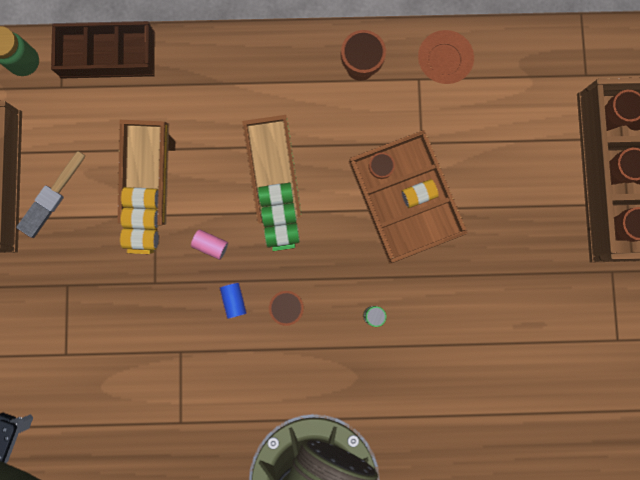

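View pics/scene1.png

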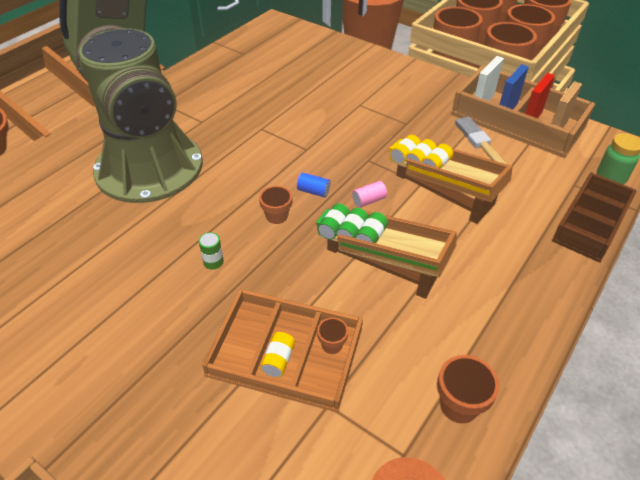

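The top view shows the green chute's end tin at about (282,236), the next at (279,213), the stray upright tin at (375,316) and the pot at (286,308). The tray's empty compartment is at about (424,230). The scene view agrees. Next I measure positions.

Run:
```python
from h import *
f=np.load('pics/top1.npz'); p,d=f['p'],f['d']; W=world('top',d)
for u,v in [(282,236),(279,213),(276,190),(375,316),(286,308),(424,232),(421,193),(381,166),(340,280),(265,140)]: print((u,v),W[v,u].round(4))
# tins: points in window with z above .07
m=np.zeros(d.shape,bool); m[175:255,250:305]=1
hsv=cv2.cvtColor(p,cv2.COLOR_RGB2HSV)
g=(hsv[...,0]>45)&(hsv[...,0]<80)&(hsv[...,1]>100)
w=((hsv[...,1]<60)&(hsv[...,2]>150))
mm=m&(g|w)&(W[...,2]>.06)
P=W[mm]; print(len(P))
r=cv2.minAreaRect((P[:,:2]*1000).astype(np.float32)); print('tins rect mm',r, cv2.boxPoints(r).tolist())
# white band patches: centres
n,l,s,c=cv2.connectedComponentsWithStats((m&w).astype(np.uint8))
for i in range(1,n):
    if s[i,4]>30: print('band',c[i],s[i,4],np.nanmean(W[l==i],0).round(4), np.nanmax(W[l==i][:,2]).round(4))
# tray: everything z .02-.06 window
m=np.zeros(d.shape,bool); m[120:275,335:480]=1
mm=m&(W[...,2]>.022)&(W[...,2]<.06)
P=W[mm]; r=cv2.minAreaRect((P[:,:2]*1000).astype(np.float32)); print('tray',r,cv2.boxPoints(r).round(1).tolist())
mm=m&(W[...,2]<.015)&(W[...,2]>.004)
n,l,s,c=cv2.connectedComponentsWithStats(mm.astype(np.uint8))
for i in range(1,n):
    if s[i,4]>150:
        P=W[l==i]; r=cv2.minAreaRect((P[:,:2]*1000).astype(np.float32)); print('floor',s[i],c[i],np.median(P[:,2]).round(4),r)
```

```text
(282, 236) [0.4792 0.0522 0.0861]
(279, 213) [0.5227 0.0567 0.0942]
(276, 190) [0.567  0.0615 0.097 ]
(375, 316) [ 0.3218 -0.1234  0.0615]
(286, 308) [0.3414 0.0484 0.06  ]
(424, 232) [ 0.4885 -0.2356  0.0104]
(421, 193) [ 0.5632 -0.2258  0.0479]
(381, 166) [ 0.6187 -0.1469  0.0545]
(340, 280) [ 0.3949 -0.0607 -0.0012]
(265, 140) [0.6713 0.0827 0.077 ]
1911
tins rect mm ((518.5447387695312, 58.926353454589844), (126.90188598632812, 63.59645462036133), 7.061526298522949) [[451.66595458984375, 82.68303680419922], [459.48419189453125, 19.56897735595703], [585.4235229492188, 35.16967010498047], [577.6052856445312, 98.28372955322266]]
band [275.06392694 193.37899543] 219 [0.5609 0.0636 0.0947] 0.1029
band [278.07511737 214.02816901] 213 [0.5217 0.0589 0.0882] 0.0964
band [281.15277778 234.47222222] 216 [0.4827 0.0541 0.0811] 0.0882
tray ((562.3216552734375, -200.64022827148438), (230.37889099121094, 167.41146850585938), 19.865131378173828) [[425.5, -161.10000610351562], [482.3999938964844, -318.5], [699.0999755859375, -240.1999969482422], [642.2000122070312, -82.80000305175781]]
floor [ 355  137   77   53 1436] [396.39832869 162.45194986] 0.0071 ((634.7772216796875, -177.74649047851562), (63.50997543334961, 147.84312438964844), 19.772907257080078)
floor [ 368  169   78   55 1385] [400.84693141 197.45415162] 0.0072 ((564.5231323242188, -203.1251220703125), (64.92525482177734, 148.5386199951172), 19.779050827026367)
floor [ 382  202   78   56 2070] [420.09082126 229.50096618] 0.0074 ((493.86273193359375, -228.16604614257812), (65.98290252685547, 147.3416748046875), 19.846343994140625)
```

```bash
cat >> h.py <<'E'
from scipy.spatial.transform import Rotation as Ro
def togo(x,y,z,yaw):
    o=get_obs(); R=Ro.from_euler('xyz',o['eef_rot']); s=R.inv().apply(np.array([x,y,z])-o['ee_pos'])
    dy=np.degrees(o['eef_rot'][2])-yaw
    print('t',round(o['time_s'],2),'pos',np.round(o['ee_pos'],4),'rpy deg',np.degrees(o['eef_rot']).round(2),'F',np.round(o['force'],1),'w',round(o['grip_width'],4),'| shift mm',(s*1000).round(1),'spin',round((dy+180)%360-180,2))
E
python3 - <<'E'
from h import *
f=np.load('pics/scene1.npz'); p,d=f['p'],f['d']; W=world('scene',d)
C=np.array([.4834,.0545]); a=np.radians(7); ex=np.array([np.cos(a),np.sin(a)]); ey=np.array([-ex[1],ex[0]])
for n,f in(('scene','scene1'),('top','top1')):
    d=np.load('pics/%s.npz'%f)['d']; W=world(n,d); q=W[...,:2]-C; u=q@ex; v=q@ey; z=W[...,2]
    # tin profile fits: circle centres in (u,z) for upper surface, |v|<25
    for k in range(3):
        c0=np.array([39.4*k,65+6.95*k])/1000
        m=(abs(v)<.027)&(abs(u-c0[0])<.019)&(z>c0[1]+.009)&(z<c0[1]+.03)
        from scipy.optimize import least_squares
        r=least_squares(lambda c:np.hypot(u[m]-c[0],z[m]-c[1])-.02,c0,loss='soft_l1',f_scale=.002).x
        e=(abs(u-c0[0])<.012)&(z>c0[1]+.008)&(abs(v)<.05)&(z<c0[1]+.03); print(n,k,m.sum(),((r-c0)*1000).round(1),'ends mm',(np.percentile(v[e],[1,99])*1000).round(1))
    T=np.array([.4933,-.2268]); b=np.radians(19.85); bx=np.array([np.cos(b),np.sin(b)]); by=np.array([-bx[1],bx[0]])
    q=W[...,:2]-T; m=(z>.03)&(z<.04)&(abs(q@bx+.037)<.02)&(abs(q@by)<.1); print(' tray near wall u',(np.percentile((q@bx)[m],[2,50,98])*1000).round(1),'v',(np.percentile((q@by)[m],[1,99])*1000).round(1), m.sum())
togo(.4834,.0545,.16,-83)
E
```

```text
scene 0 316 [3.4 0. ] ends mm [-38.   26.8]
scene 1 333 [ 3.1 -0. ] ends mm [-38.3  27.4]
scene 2 351 [3.1 0.2] ends mm [-38.6  27.1]
 tray near wall u [-39.5 -33.9 -18.7] v [-88.   76.9] 515
top 0 501 [ 0.5 -0.7] ends mm [-31.2  32. ]
top 1 488 [ 0.5 -0.9] ends mm [-37.8  37.5]
top 2 486 [ 0.6 -1. ] ends mm [-39.1  35.2]
 tray near wall u [-41.1 -36.6 -19.2] v [-80.5  83.8] 380
t 0.1 pos [0.1879 0.5167 0.1951] rpy deg [-9.000e+01  6.000e-02  7.001e+01] F [-0.4 -0.6 -0.5] w 0.0937 | shift mm [-333.3   35.4 -435.7] spin 153.01
```

```bash
python3 -m handwheel '[{"fingers":1,"x":-0.033,"y":0,"z":-0.043,"spin":8},{"fingers":1,"x":-0.066,"y":0,"z":-0.086,"spin":16},{"fingers":1,"x":-0.1,"y":0,"z":-0.13,"spin":24},{"fingers":1,"x":-0.133,"y":0,"z":-0.174,"spin":32},{"fingers":1,"x":-0.166,"y":0,"z":-0.218,"spin":40},{"fingers":1,"x":-0.2,"y":0,"z":-0.261,"spin":48},{"fingers":1,"x":-0.233,"y":0,"z":-0.305,"spin":56},{"fingers":1,"x":-0.266,"y":0,"z":-0.348,"spin":64},{"fingers":1,"x":-0.3,"y":0,"z":-0.392,"spin":72},{"fingers":1,"x":-0.333,"y":0,"z":-0.436,"spin":80}]' 12; python3 -c "
from h import *
togo(.4851,.0527,.15,-83)"
```

```text
time_s: 1.1
ee_pos: [0.4582, 0.0937, 0.1955]
eef_rot: [-1.571, -0.0, -0.18]
force: [1.3, 0.9, -0.8]
grip_width: 0.0939
t 1.1 pos [0.4582 0.0937 0.1955] rpy deg [-90.    -0.   -10.32] F [ 1.3  0.9 -0.8] w 0.0939 | shift mm [ 33.8  45.5 -35.6] spin 72.68
```

```bash
python3 -m handwheel '[{"fingers":1,"x":0,"y":0,"z":0,"spin":8},{"fingers":1,"x":0,"y":0.01,"z":0,"spin":16},{"fingers":1,"x":0,"y":0.02,"z":0,"spin":24},{"fingers":1,"x":0,"y":0.03,"z":0,"spin":32},{"fingers":1,"x":0,"y":0.04,"z":0,"spin":40},{"fingers":1,"x":0,"y":0.045,"z":0,"spin":48},{"fingers":1,"x":0,"y":0.045,"z":0,"spin":56},{"fingers":1,"x":0,"y":0.045,"z":0,"spin":64},{"fingers":1,"x":0,"y":0.045,"z":0,"spin":72},{"fingers":1,"x":0,"y":0.045,"z":0,"spin":73}]'; python3 -c "
from h import *
p,d=snap('scene','s2'); p2,d2=snap('top','t2')
cv2.imwrite('pics/s2c.png',np.hstack([cv2.resize(p[130:330,220:460,::-1],None,fx=2.2,fy=2.2),cv2.resize(p2[170:310,220:340,::-1],(260,440))]))
togo(.4851,.0527,.15,-83)"
```

```text
time_s: 2.1
ee_pos: [0.4574, 0.0958, 0.1503]
eef_rot: [-1.571, -0.0, -1.451]
force: [0.7, -0.5, 0.1]
grip_width: 0.0939
t 2.2 pos [0.4574 0.0958 0.1504] rpy deg [-90.02  -0.   -82.81] F [ 0.1 -0.   0.9] w 0.0941 | shift mm [46.2  0.4 22. ] spin 0.19
```

View pics/s2c.png

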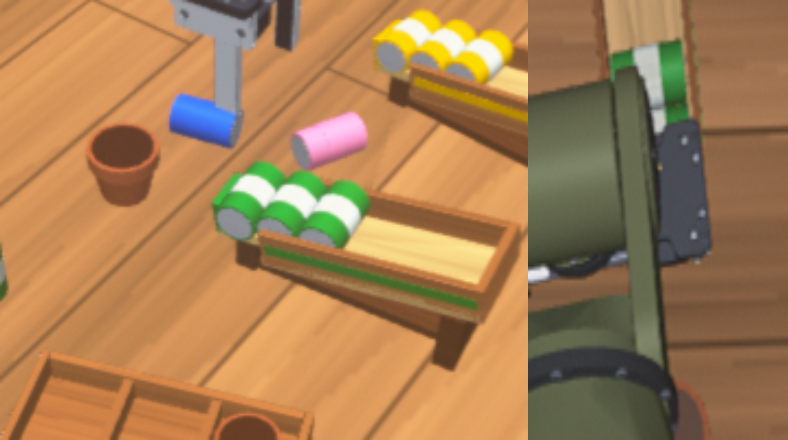

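The hover falls short at (0.457, 0.096), because the speed cap clipped the move. In the crop the near finger tip is at (228,115) and the green end tin at (250,205), so nothing is disturbed. I use the known finger position to check the scene camera's offset.

```bash
python3 -c "
from h import *
f=np.load('pics/s2.npz'); W=world('scene',f['d']); o=get_obs(); R=Ro.from_euler('xyz',o['eef_rot'])
L=R.inv().apply((W-o['ee_pos']).reshape(-1,3)).reshape(W.shape)*1000
m=(abs(L[...,0])<75)&(L[...,1]>-30)&(L[...,1]<30)&(abs(L[...,2])<25)
print(m.sum()); 
for s in(1,-1):
  P=L[m&(s*L[...,0]>20)]; print(len(P),np.percentile(P,[1,5,25,50,75,95,99],axis=0).round(1).T.tolist() if len(P) else '')
"
```

```text
145
61 [[48.8, 49.2, 55.8, 58.9, 59.7, 61.8, 62.2], [-29.9, -29.3, -27.0, -24.3, -20.3, -15.8, -13.4], [-6.0, -5.6, 0.2, 6.5, 10.8, 11.5, 11.7]]
84 [[-56.4, -53.0, -48.5, -47.2, -45.9, -44.6, -44.0], [-29.7, -29.2, -24.9, -20.1, -15.8, -11.8, -9.3], [-6.0, -4.8, -0.0, 4.7, 10.2, 12.6, 13.2]]
```

```bash
python3 -m handwheel '[{"fingers":1,"x":0.01,"y":0,"z":0.005,"spin":0},{"fingers":1,"x":0.02,"y":0,"z":0.01,"spin":0},{"fingers":1,"x":0.03,"y":0,"z":0.015,"spin":0},{"fingers":1,"x":0.04,"y":0,"z":0.02,"spin":0},{"fingers":1,"x":0.046,"y":0,"z":0.022,"spin":0.2},{"fingers":1,"x":0.046,"y":0,"z":0.022,"spin":0.2},{"fingers":1,"x":0.046,"y":0,"z":0.022,"spin":0.2},{"fingers":1,"x":0.046,"y":0,"z":0.022,"spin":0.2},{"fingers":1,"x":0.046,"y":0,"z":0.022,"spin":0.2},{"fingers":1,"x":0.046,"y":0,"z":0.022,"spin":0.2}]'; python3 -c "
from h import *
togo(.4851,.0527,.071,-83)"
```

```text
time_s: 3.2
ee_pos: [0.4849, 0.053, 0.1506]
eef_rot: [-1.571, -0.0, -1.451]
force: [0.1, -0.1, 0.4]
grip_width: 0.0939
t 3.2 pos [0.4849 0.053  0.1506] rpy deg [-89.99  -0.   -83.16] F [ 0.1 -0.1  0.4] w 0.0939 | shift mm [ 0.4 79.6  0.1] spin -0.16
```

The finger's lowest 30 mm is missing from the depth-based check. I project the expected tip into the picture at the new pose.

```bash
python3 -c "
from h import *
p,d=snap('scene','s3'); o=get_obs(); R=Ro.from_euler('xyz',o['eef_rot'])
c=cams.get_calibration('scene'); V=np.array(c['view']); K=np.array([[c['fx'],0,c['cx']],[0,c['fy'],c['cy']],[0,0,1.]])
def pr(P): return cv2.projectPoints(np.atleast_2d(P).astype(float),cv2.Rodrigues(V[:3,:3])[0],V[:3,3],K,np.array(c['dist'],float))[0].reshape(-1,2)
pts=[o['ee_pos']+R.apply(np.array(q)/1000) for q in [(47,19,-8),(47,19,8),(59,19,-8),(59,19,8),(-47,19,-8),(-47,19,8)]]
q=pr(pts)
a=np.radians(7);ex=np.array([np.cos(a),np.sin(a),0]);ey=np.array([-ex[1],ex[0],0]);C=np.array([.4837,.0545,.065])
t=pr([C-.032*ey+.02*(np.cos(k)*ex+np.sin(k)*np.array([0,0,1])) for k in np.linspace(0,6.28,25)])
k=4;im=cv2.resize(p[110:260,270:450,::-1].copy(),None,fx=k,fy=k)
for P,col in((q,(0,0,255)),(t,(255,0,255))):
  for u in P: cv2.circle(im,tuple(int(x) for x in ((u-[270,110])*k+k/2)),2,col,-1)
cv2.imwrite('pics/s3c.png',im); print(q.round(0).tolist())
for u in q: print(d[int(u[1])-3,int(u[0])],end=' ')
print(V[2,:3]@pts[0]+V[2,3])
"
```

```text
[[319.0, 208.0], [326.0, 211.0], [315.0, 212.0], [323.0, 215.0], [342.0, 178.0], [350.0, 181.0]]
1.235381 1.2291054 1.2231338 1.2143362 1.3069978 1.2971393 1.0383961551975174
```

View pics/s3c.png

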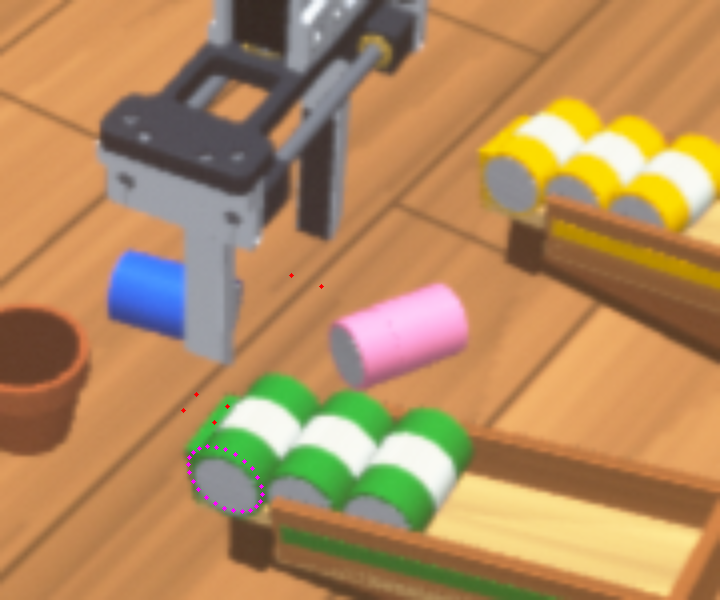

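The tin model (magenta) fits the picture at crop (226,480). The real fingertip at (210,355) is about 12 px above its projected spot (205,405), so the tool appears higher than stated. I need to know whether the whole gripper is high or the fingers are short.

```bash
python3 -c "
from h import *
d=np.load('pics/s3.npz')['d']; W=world('scene',d); o=get_obs(); R=Ro.from_euler('xyz',o['eef_rot'])
L=R.inv().apply((W-o['ee_pos']).reshape(-1,3)).reshape(W.shape)*1000
print(L[110+85:110+92:1,270+52].round(0).tolist())
for v in range(135,202,3): print(v,[L[v,u].round(0).astype(int).tolist() if d[v,u]>0 else None for u in(303,320,323,326,331,350)])
import numpy as np
p,dt=snap('top','t3'); Wt=world('top',dt); Lt=R.inv().apply((Wt-o['ee_pos']).reshape(-1,3)).reshape(Wt.shape)*1000
# FK-independent check of q
print(np.round(o['qpos'],3), o['ee_pos'])
"
```

```text
[[59.0, -28.0, 5.0], [58.0, -25.0, 4.0], [58.0, -23.0, 5.0], [60.0, -23.0, 6.0], [61.0, -21.0, 6.0], [-101.0, 152.0, -80.0], [-96.0, 150.0, -78.0]]
135 [[67, -150, -27], [24, -124, -19], [-305, 149, -189], [-304, 145, -180], None, [0, -125, 25]]
138 [[73, -149, -23], [62, -151, 2], [59, -150, 6], [-298, 150, -177], [-302, 148, -166], [9, -127, 29]]
141 [[80, -150, -19], [68, -150, 5], [68, -152, 10], [65, -151, 14], [61, -151, 21], [10, -121, 30]]
144 [[88, -151, -14], [75, -150, 9], [72, -150, 13], [70, -150, 17], [66, -150, 24], [-47, -67, 4]]
147 [[89, -145, -14], [81, -150, 12], [79, -150, 16], [77, -151, 21], [72, -150, 27], [-47, -61, 4]]
150 [[89, -139, -14], [88, -150, 16], [87, -151, 21], [84, -151, 24], [81, -152, 32], [-47, -54, 5]]
153 [[86, -131, -16], [88, -144, 16], [90, -148, 22], [89, -149, 27], [85, -150, 34], [-44, -50, 6]]
156 [[80, -119, -19], [88, -139, 16], [88, -140, 21], [90, -144, 28], [87, -145, 35], [-45, -42, 6]]
159 [[80, -113, -20], [86, -131, 15], [89, -135, 22], [87, -136, 26], [87, -139, 35], [-49, -32, 5]]
162 [[-192, 150, -181], [81, -121, 13], [82
[... 777 characters left out ...]
186 [[-93, 124, -123], [59, -48, 1], [59, -50, 7], [58, -51, 12], [-148, 149, -83], [-172, 152, -48]]
189 [[-93, 132, -123], [58, -40, 0], [60, -45, 8], [57, -43, 11], [-141, 151, -80], [-161, 150, -43]]
192 [[-102, 151, -129], [60, -35, 2], [60, -37, 7], [57, -37, 12], [-132, 151, -75], [-154, 152, -39]]
195 [[-96, 154, -126], [60, -28, 2], [58, -28, 6], [58, -31, 12], [-120, 147, -69], [-144, 151, -34]]
198 [[-84, 149, -118], [60, -21, 2], [62, -26, 9], [57, -23, 12], [-117, 153, -67], [-134, 149, -29]]
201 [[-74, 148, -113], [-96, 152, -83], [-97, 149, -76], [-100, 150, -70], [-108, 152, -62], [-125, 149, -24]]
[ 0.034  0.206  1.748 -0.     1.187  1.485] [0.48493824 0.05299073 0.1505989 ]
```

The table reads at its true height and the fingers are the stated length. The whole gripper, though, sits about 30 mm higher along the tool axis than reported: body front at -108 instead of -78, tips at about -12 instead of +19. Lateral agreement is good. So true grasp height = reported z + 0.030. I descend in stages and check in the picture.

```bash
python3 -m handwheel '[{"fingers":1,"x":0,"y":0.015,"z":0,"spin":0},{"fingers":1,"x":0,"y":0.03,"z":0,"spin":0},{"fingers":1,"x":0,"y":0.045,"z":0,"spin":0},{"fingers":1,"x":0,"y":0.06,"z":0,"spin":0},{"fingers":1,"x":0,"y":0.075,"z":0,"spin":0},{"fingers":1,"x":0,"y":0.085,"z":0,"spin":0},{"fingers":1,"x":0,"y":0.092,"z":0,"spin":0},{"fingers":1,"x":0,"y":0.095,"z":0,"spin":0},{"fingers":1,"x":0,"y":0.095,"z":0,"spin":0},{"fingers":1,"x":0,"y":0.095,"z":0,"spin":0}]'
cat >> h.py <<'E'
def over(tag,C,yaw,box,off=.030,k=4):
    p,d=snap('scene',tag); o=get_obs(); R=Ro.from_euler('xyz',o['eef_rot']); g=np.array(o['ee_pos'])+R.apply([0,-off,0])
    c=cams.get_calibration('scene'); V=np.array(c['view']); K=np.array([[c['fx'],0,c['cx']],[0,c['fy'],c['cy']],[0,0,1.]])
    pr=lambda P: cv2.projectPoints(np.atleast_2d(P).astype(float),cv2.Rodrigues(V[:3,:3])[0],V[:3,3],K,np.array(c['dist'],float))[0].reshape(-1,2)
    h=o['grip_width']*500; q=pr([g+R.apply(np.array(q)/1000) for q in [(h,19,-8),(h,19,8),(h+12.5,19,-8),(h+12.5,19,8),(-h,19,-8),(-h,19,8),(h+12.5,-40,-8),(h+12.5,-40,8)]])
    a=np.radians(yaw);ex=np.array([np.cos(a),np.sin(a),0]);ey=np.array([-ex[1],ex[0],0])
    t=pr([np.array(C)+s*ey+.02*(np.cos(w)*ex+np.sin(w)*np.array([0,0,1])) for s in(-.032,.032) for w in np.linspace(0,6.28,25)])
    x0,x1,y0,y1=box; im=cv2.resize(p[y0:y1,x0:x1,::-1].copy(),None,fx=k,fy=k)
    for P,col in((q,(0,0,255)),(t,(255,0,255))):
        for u in P: cv2.circle(im,tuple(int(x) for x in ((u-[x0,y0])*k+k/2)),2,col,-1)
    cv2.imwrite('pics/%sc.png'%tag,im)
E
python3 -c "
from h import *
over('s4',[.4837,.0545,.065],7,(270,430,130,270))
togo(.4851,.0527,.041,-83)"
```

```text
time_s: 4.3
ee_pos: [0.4853, 0.0528, 0.056]
eef_rot: [-1.57, -0.0, -1.452]
force: [-0.7, -0.1, -0.0]
grip_width: 0.094
t 4.35 pos [0.4853 0.0528 0.0561] rpy deg [-89.95  -0.   -83.18] F [-0.4 -0.1  0.3] w 0.0941 | shift mm [ 0.1 15.1 -0.2] spin -0.18
```

View pics/s4c.png

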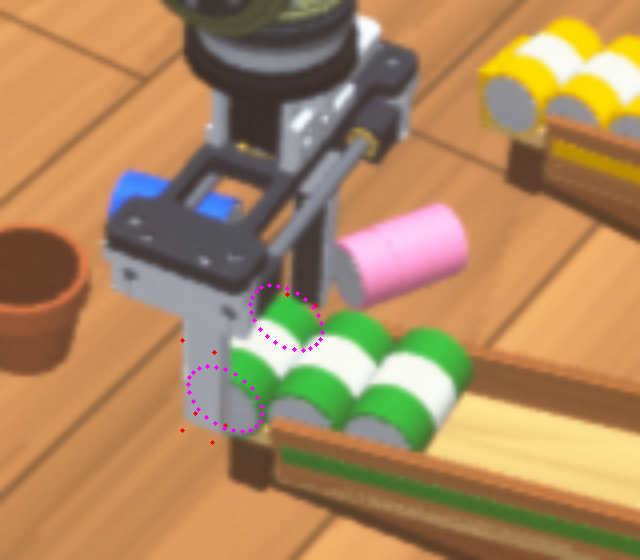

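The finger brackets the tin's near end: finger bottom at (185–220, 415–435), tin end at (240,415). It sits slightly higher and more toward +v than predicted. I measure finger against tins within the same depth picture.

```bash
python3 -c "
from h import *
f=np.load('pics/s4.npz'); W=world('scene',f['d']); o=get_obs(); R=Ro.from_euler('xyz',o['eef_rot'])
L=R.inv().apply((W-o['ee_pos']).reshape(-1,3)).reshape(W.shape)*1000
b=lambda x0,x1,y0,y1: L[130+y0//4:130+y1//4,270+x0//4:270+x1//4].reshape(-1,3)
print('back',np.nanmedian(b(192,216,330,400),0).round(1)); B=b(184,225,380,460); B=B[(B[:,0]>54)&(B[:,0]<66)]; print(np.percentile(B,[2,50,98],axis=0).round(1).tolist())
B=b(184,236,360,400);B=B[(B[:,0]>40)&(B[:,1]<10)];print('fingerrange',np.percentile(B,[2,50,98],axis=0).round(1).tolist())
print('next end',np.nanmedian(b(285,315,402,418),0).round(1),'third end',np.nanmedian(b(365,390,424,440),0).round(1))
print('bodyfront'); B=b(110,260,220,300); print(np.percentile(B[:,1],[90,95]).round(1))
for k in range(3):
  m=(abs(L[...,0]-3)<25)&(abs(L[...,2]-39.4*k)<17)&(L[...,1]<-9-15-7*k)&(L[...,1]>-9-25-7*k); print(k,m.sum(),np.nanmedian(L[m],0).round(1), np.percentile(L[m][:,1],5).round(1))
"
```

```text
back [ 59.8 -60.6   3. ]
[[57.0, -51.6, -7.0], [59.3, -34.7, 4.2], [61.7, -19.1, 12.0]]
fingerrange [[49.7, -64.6, -6.7], [59.3, -49.9, 5.3], [61.7, -34.5, 12.3]]
next end [ 34.3 -27.8  39.4] third end [ 34.8 -31.1  79.4]
bodyfront
[nan nan]
0 186 [  4.8 -27.9   6.6] -30.4
1 253 [  3.9 -34.6  43.1] -37.3
2 269 [  2.8 -41.6  82.3] -44.5
```

```bash
python3 -m handwheel '[{"fingers":1,"x":0.0025,"y":0.006,"z":-0.001,"spin":0},{"fingers":1,"x":0.0025,"y":0.012,"z":-0.001,"spin":0},{"fingers":1,"x":0.0025,"y":0.019,"z":-0.001,"spin":0},{"fingers":1,"x":0.0025,"y":0.019,"z":-0.001,"spin":0},{"fingers":0.5,"x":0.0025,"y":0.019,"z":-0.001,"spin":0},{"fingers":0.4,"x":0.0025,"y":0.019,"z":-0.001,"spin":0},{"fingers":0.2,"x":0.0025,"y":0.019,"z":-0.001,"spin":0},{"fingers":0.2,"x":0.0025,"y":0.019,"z":-0.001,"spin":0},{"fingers":0.2,"x":0.0025,"y":0.019,"z":-0.001,"spin":0},{"fingers":0.2,"x":0.0025,"y":0.019,"z":-0.001,"spin":0}]' 15; python3 -c "
from h import *
over('s5',[.4837,.0545,.065],7,(270,430,130,270))
togo(.4851,.0527,.041,-83)"
```

```text
time_s: 5.35
ee_pos: [0.4844, 0.0502, 0.0367]
eef_rot: [-1.57, -0.0, -1.452]
force: [-0.4, 0.7, 1.2]
grip_width: 0.0639
t 5.4 pos [0.4844 0.0502 0.0367] rpy deg [-89.98  -0.   -83.18] F [-0.5  1.3  2. ] w 0.0638 | shift mm [-2.4 -4.3  1. ] spin -0.18
```

View pics/s5c.png

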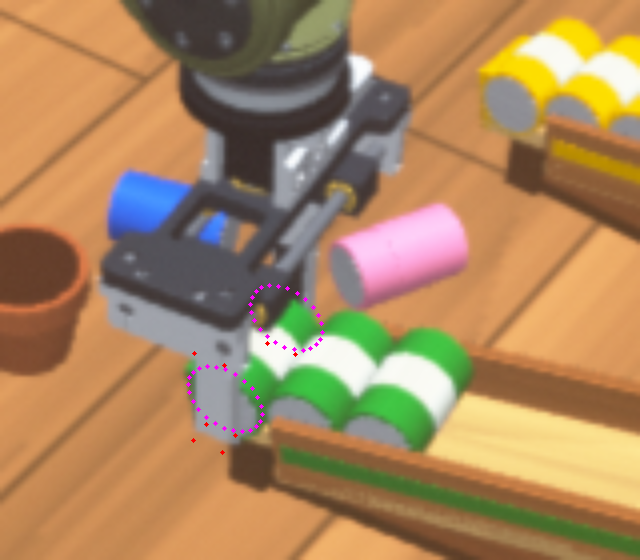

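The jaws shut to 63.9 mm, which matches the 64 mm tin, with the finger seated on the tin's end at (220,400). I lift straight up, briskly.

```bash
python3 -m handwheel '[{"fingers":0.2,"x":0,"y":0,"z":0,"spin":0},{"fingers":0.2,"x":0,"y":-0.01,"z":0,"spin":0},{"fingers":0.2,"x":0,"y":-0.03,"z":0,"spin":0},{"fingers":0.2,"x":0,"y":-0.055,"z":0,"spin":0},{"fingers":0.2,"x":0,"y":-0.08,"z":0,"spin":0},{"fingers":0.2,"x":0,"y":-0.1,"z":0,"spin":0},{"fingers":0.2,"x":0,"y":-0.115,"z":0,"spin":0},{"fingers":0.2,"x":0,"y":-0.12,"z":0,"spin":0},{"fingers":0.2,"x":0,"y":-0.12,"z":0,"spin":0},{"fingers":0.2,"x":0,"y":-0.12,"z":0,"spin":0}]' 20; python3 -c "
from h import *
over('s6',[.4837,.0545,.065],7,(270,430,130,270))
togo(.4933,-.2268,.157,-70.1)"
```

```text
time_s: 6.4
ee_pos: [0.4839, 0.0502, 0.1559]
eef_rot: [-1.572, 0.0, -1.452]
force: [-0.1, -0.9, -1.6]
grip_width: 0.064
t 6.45 pos [0.4839 0.0502 0.1557] rpy deg [-9.008e+01  1.000e-02 -8.319e+01] F [ 0.8 -0.5 -0.8] w 0.0636 | shift mm [276.1  -1.3 -23.5] spin -13.09
```

View pics/s6c.png

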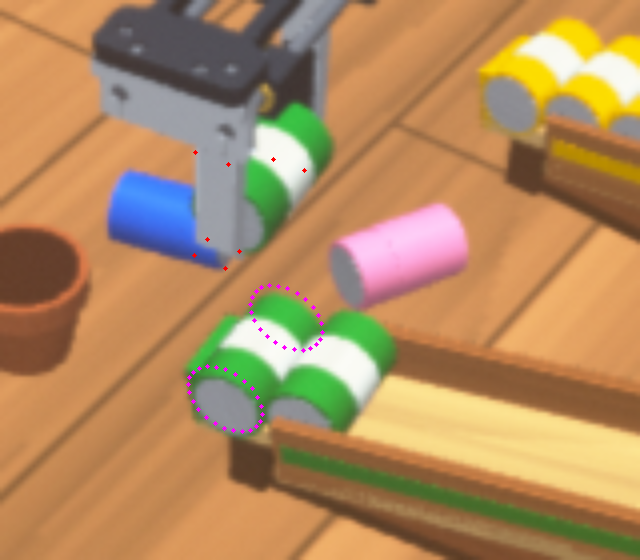

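The tin is lifted out and held at about (285,170). The next green tin has rolled to the stop, with its end face inside the magenta seat circle at (226,400), and the third is behind it. Now I move over the slot. The grasp showed the robot frame about 4 mm to −y of the top camera, so I aim at y ≈ −0.230.

```bash
python3 -m handwheel '[{"fingers":0.2,"x":0.02,"y":0,"z":-0.002,"spin":-1},{"fingers":0.2,"x":0.055,"y":0,"z":-0.005,"spin":-3},{"fingers":0.2,"x":0.095,"y":0,"z":-0.008,"spin":-5},{"fingers":0.2,"x":0.135,"y":0,"z":-0.012,"spin":-7},{"fingers":0.2,"x":0.175,"y":0,"z":-0.015,"spin":-9},{"fingers":0.2,"x":0.215,"y":0,"z":-0.018,"spin":-11},{"fingers":0.2,"x":0.25,"y":0,"z":-0.021,"spin":-12},{"fingers":0.2,"x":0.27,"y":0,"z":-0.023,"spin":-13},{"fingers":0.2,"x":0.279,"y":0,"z":-0.024,"spin":-13.1},{"fingers":0.2,"x":0.279,"y":0,"z":-0.024,"spin":-13.1}]'; python3 -c "
from h import *
togo(.493,-.230,.157,-70.1)"
```

```text
time_s: 7.45
ee_pos: [0.4933, -0.23, 0.1558]
eef_rot: [-1.572, 0.001, -1.225]
force: [0.6, 0.6, -0.2]
grip_width: 0.0638
t 7.45 pos [ 0.4933 -0.23    0.1558] rpy deg [-9.005e+01  6.000e-02 -7.017e+01] F [ 0.6  0.6 -0.2] w 0.0638 | shift mm [-0.1 -1.2 -0.2] spin -0.07
```

```bash
python3 -m handwheel '[{"fingers":0.2,"x":0,"y":0.01,"z":0,"spin":0},{"fingers":0.2,"x":0,"y":0.03,"z":0,"spin":0},{"fingers":0.2,"x":0,"y":0.05,"z":0,"spin":0},{"fingers":0.2,"x":0,"y":0.07,"z":0,"spin":0},{"fingers":0.2,"x":0,"y":0.09,"z":0,"spin":0},{"fingers":0.2,"x":0,"y":0.11,"z":0,"spin":0},{"fingers":0.2,"x":0,"y":0.125,"z":0,"spin":0},{"fingers":0.2,"x":0,"y":0.135,"z":0,"spin":0},{"fingers":0.2,"x":0,"y":0.14,"z":0,"spin":0},{"fingers":0.2,"x":0,"y":0.14,"z":0,"spin":0}]'; python3 -c "
from h import *
togo(.493,-.230,0.0,-70.1)
over('s7',[.4933,-.2268,.028],19.85,(190,370,270,410))"
```

```text
time_s: 8.45
ee_pos: [0.4935, -0.2291, 0.0161]
eef_rot: [-1.571, 0.001, -1.223]
force: [0.0, -0.2, 0.2]
grip_width: 0.0642
t 8.45 pos [ 0.4935 -0.2291  0.0161] rpy deg [-9.003e+01  3.000e-02 -7.006e+01] F [ 0.  -0.2  0.2] w 0.0642 | shift mm [ 0.7 16.1 -0.8] spin 0.04
```

View pics/s7c.png

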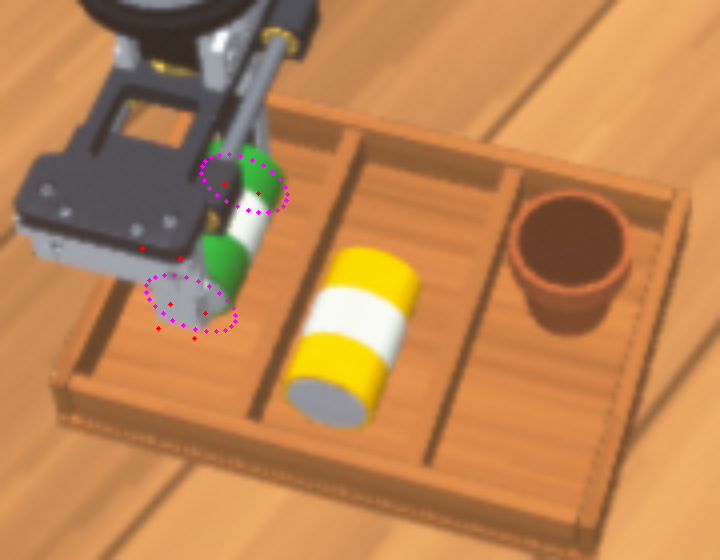

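The tin is over the empty compartment, at about (230,230), clear of both walls. I lower it gently.

```bash
python3 -m handwheel '[{"fingers":0.2,"x":0,"y":0.003,"z":0,"spin":0},{"fingers":0.2,"x":0,"y":0.006,"z":0,"spin":0},{"fingers":0.2,"x":0,"y":0.008,"z":0,"spin":0},{"fingers":0.2,"x":0,"y":0.01,"z":0,"spin":0},{"fingers":0.2,"x":0,"y":0.011,"z":0,"spin":0},{"fingers":0.2,"x":0,"y":0.012,"z":0,"spin":0},{"fingers":0.2,"x":0,"y":0.013,"z":0,"spin":0},{"fingers":0.2,"x":0,"y":0.0135,"z":0,"spin":0},{"fingers":0.2,"x":0,"y":0.014,"z":0,"spin":0},{"fingers":0.2,"x":0,"y":0.014,"z":0,"spin":0}]'; python3 -c "
from h import *
togo(.493,-.230,0.0,-70.1)"
python3 -m handwheel '[{"fingers":0.2,"x":0,"y":0.0005,"z":0,"spin":0},{"fingers":0.2,"x":0,"y":0.0005,"z":0,"spin":0},{"fingers":0.2,"x":0,"y":0.0005,"z":0,"spin":0},{"fingers":0.2,"x":0,"y":0.001,"z":0,"spin":0},{"fingers":0.2,"x":0,"y":0.001,"z":0,"spin":0},{"fingers":0.2,"x":0,"y":0.001,"z":0,"spin":0},{"fingers":0.2,"x":0,"y":0.001,"z":0,"spin":0},{"fingers":0.2,"x":0,"y":0.001,"z":0,"spin":0},{"fingers":0.2,"x":0,"y":0.001,"z":0,"spin":0},{"fingers":0.2,"x":0,"y":0.001,"z":0,"spin":0}]'
```

```text
time_s: 9.5
ee_pos: [0.4936, -0.2297, 0.0025]
eef_rot: [-1.571, 0.0, -1.223]
force: [0.6, 0.2, -1.8]
grip_width: 0.064
t 9.5 pos [ 0.4936 -0.2297  0.0025] rpy deg [-90.     0.   -70.08] F [ 0.6  0.2 -1.8] w 0.064 | shift mm [ 0.1  2.5 -0.7] spin 0.02
time_s: 10.5
ee_pos: [0.4936, -0.2297, 0.0016]
eef_rot: [-1.571, -0.0, -1.223]
force: [-0.2, 0.2, -0.1]
grip_width: 0.0641
```

```bash
python3 -m handwheel '[{"fingers":0.2,"x":0,"y":0.0005,"z":0,"spin":0},{"fingers":0.2,"x":0,"y":0.0005,"z":0,"spin":0},{"fingers":0.2,"x":0,"y":0.001,"z":0,"spin":0},{"fingers":0.2,"x":0,"y":0.001,"z":0,"spin":0},{"fingers":0.2,"x":0,"y":0.001,"z":0,"spin":0},{"fingers":0.2,"x":0,"y":0.001,"z":0,"spin":0},{"fingers":0.2,"x":0,"y":0.001,"z":0,"spin":0},{"fingers":0.2,"x":0,"y":0.001,"z":0,"spin":0},{"fingers":0.2,"x":0,"y":0.001,"z":0,"spin":0},{"fingers":0.2,"x":0,"y":0.001,"z":0,"spin":0}]'
python3 -m handwheel '[{"fingers":0.2,"x":0,"y":0.0005,"z":0,"spin":0},{"fingers":0.2,"x":0,"y":0.0005,"z":0,"spin":0},{"fingers":0.2,"x":0,"y":0.0005,"z":0,"spin":0},{"fingers":0.2,"x":0,"y":0.0005,"z":0,"spin":0},{"fingers":0.2,"x":0,"y":0.001,"z":0,"spin":0},{"fingers":0.2,"x":0,"y":0.001,"z":0,"spin":0},{"fingers":0.2,"x":0,"y":0.001,"z":0,"spin":0},{"fingers":0.2,"x":0,"y":0.001,"z":0,"spin":0},{"fingers":0.2,"x":0,"y":0.001,"z":0,"spin":0},{"fingers":0.2,"x":0,"y":0.001,"z":0,"spin":0}]'
```

```text
time_s: 11.5
ee_pos: [0.4936, -0.2297, 0.0006]
eef_rot: [-1.571, -0.0, -1.223]
force: [-0.2, -0.2, 0.3]
grip_width: 0.064
time_s: 12.5
ee_pos: [0.4936, -0.2297, -0.0003]
eef_rot: [-1.571, -0.0, -1.223]
force: [-1.6, 0.3, 3.7]
grip_width: 0.0642
```

Contact came at the predicted height (z −0.0003, 3.7 N). I release gradually, then retreat straight up.

```bash
python3 -m handwheel '[{"fingers":0.36,"x":0,"y":0,"z":0,"spin":0},{"fingers":0.4,"x":0,"y":0,"z":0,"spin":0},{"fingers":0.45,"x":0,"y":0,"z":0,"spin":0},{"fingers":0.5,"x":0,"y":0,"z":0,"spin":0},{"fingers":0.6,"x":0,"y":0,"z":0,"spin":0},{"fingers":0.7,"x":0,"y":0,"z":0,"spin":0},{"fingers":0.75,"x":0,"y":0,"z":0,"spin":0},{"fingers":0.75,"x":0,"y":0,"z":0,"spin":0},{"fingers":0.75,"x":0,"y":0,"z":0,"spin":0},{"fingers":0.75,"x":0,"y":0,"z":0,"spin":0}]' 5
python3 -m handwheel '[{"fingers":0.75,"x":0,"y":-0.005,"z":0,"spin":0},{"fingers":0.75,"x":0,"y":-0.015,"z":0,"spin":0},{"fingers":0.75,"x":0,"y":-0.03,"z":0,"spin":0},{"fingers":0.75,"x":0,"y":-0.05,"z":0,"spin":0},{"fingers":0.75,"x":0,"y":-0.075,"z":0,"spin":0},{"fingers":0.75,"x":0,"y":-0.1,"z":0,"spin":0},{"fingers":0.75,"x":0,"y":-0.125,"z":0,"spin":0},{"fingers":0.75,"x":0,"y":-0.145,"z":0,"spin":0},{"fingers":0.75,"x":0,"y":-0.155,"z":0,"spin":0},{"fingers":0.75,"x":0,"y":-0.155,"z":0,"spin":0}]'
python3 -c "
from h import *
p,d=snap('scene','s8'); cv2.imwrite('pics/s8c.png',cv2.resize(p[120:420,180:460,::-1],None,fx=2,fy=2))"
```

```text
time_s: 13.5
ee_pos: [0.4936, -0.2297, -0.0004]
eef_rot: [-1.571, -0.0, -1.223]
force: [-0.0, -0.4, 0.2]
grip_width: 0.0823
time_s: 14.5
ee_pos: [0.494, -0.2299, 0.156]
eef_rot: [-1.569, -0.002, -1.223]
force: [0.0, 0.1, -0.7]
grip_width: 0.0826
```

View pics/s8c.png

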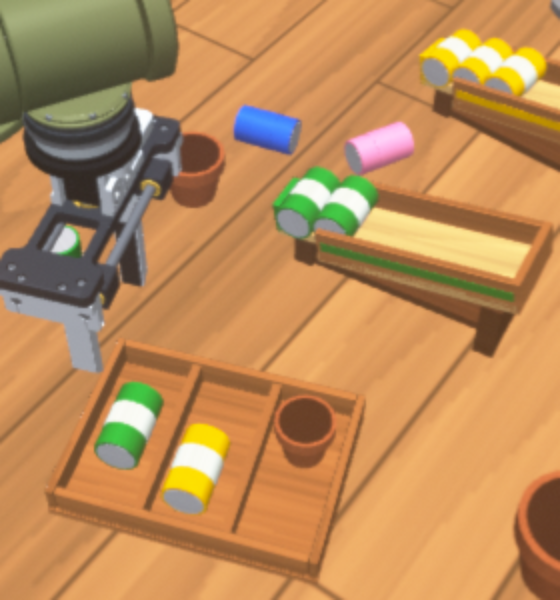

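The green tin lies on its side in the empty compartment at (130,425). The next green tin is at the stop at (307,203), nothing else has moved, and the gripper is clear. I hand in.

```bash
python3 -c "
from h import *
print(workorder.hand_in())"
```

```text
the job is handed in; nothing more can be done
None
```

The end green tin was lifted straight out of the chute and laid on its side in the tray's empty compartment. The next green tin rolled down to the stop by itself and stayed on the chute. I handed the job in at about 14.6 s of the 40 s.

**Last checks:**
- **Grip:** the jaws closed to 63.9 mm on the 64 mm tin.
- **Placing:** the floor was touched at the predicted height, reading 3.7 N.
- **Final picture:** the tin lies in the compartment, the next tin is seated at the stop, nothing else appears to have moved, and the gripper is about 0.15 m up and clear.

**Disagreements found along the way:**
- **Tool height:** in the scene camera the gripper sat about 30 mm higher along the tool axis than the reported TCP. I corrected the heights for this before descending to the tin.
- **Camera positions:** the two cameras' depth measurements differed by about 3 mm along the chute and 5 to 6 mm across it. I allowed for this with clearance and a shift of about 2.5 mm before gripping.
- **First move:** it stopped short because of the speed cap, so I completed it in a second step.

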